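# Slide the matching adapter flange onto the balance pan and weigh it

## Task

Weigh the adapter flange whose bolt holes line up with the studs on the shaker's drive plate: slide it over from the stand, without lifting it, until it lies flat and centred on the balance's small raised pan, clear of the stand. Then let go of it and press the balance's key all the way down. Leave the other two flanges and the jar and dishes on the stand where they are.

Things in the scene. Friction and masses are not known exactly. Their poses are not given: they have to be found in the camera images.
- flange_a: flat round aluminium flange (a ring), 120 mm outer diameter, 12 mm thick, with a plain open round bore of 50 mm diameter through its centre, about 0.3 kg, with four bolt holes (13 mm) evenly spaced on a circle of 100 mm diameter. Lies flat and loose on the stand. Origin: centre of its underside; z up
- flange_b: flat round aluminium flange (a ring), 120 mm outer diameter, 12 mm thick, with a plain open round bore of 50 mm diameter through its centre, about 0.3 kg, with three bolt holes (13 mm) evenly spaced on a circle of 100 mm diameter. Lies flat and loose on the stand. Origin: centre of its underside; z up
- flange_c: flat round aluminium flange (a ring), 120 mm outer diameter, 12 mm thick, with a plain open round bore of 50 mm diameter through its centre, about 0.3 kg, with four bolt holes (13 mm) evenly spaced on a smaller circle of 68 mm diameter. Lies flat and loose on the stand. Origin: centre of its underside; z up
- stud_plate (a point): dark steel plate, 120 mm diameter, on top of the square grey shaker drive (190 mm), fixed to the bench away from the stand; four upright brass studs of 11 mm diameter, 26 mm tall, evenly spaced on a circle of 100 mm diameter, round a low hub 44 mm across. Point: centre of the plate's top face, 94 mm above the bench. Nothing is to be placed on it
- pan_top (a point): centre of the top face of the balance's fixed round steel pan: 80 mm diameter, 7 mm thick, on a thin column 21 mm clear above the cream housing; top face 76 mm above the bench. Axes: x points to the stand, square to its edge; y along the balance to its key; z up. The housing reaches from x = -80 to +60 mm
- stand: fixed grey shelf, 220 mm (its x) by 600 mm (its y), 8 mm thick. Origin: on the bench under its centre; axes parallel to the balance's. Its near edge (x = -110 mm) is 75 mm from the pan's centre, a 35 mm gap that a flange bridges when slid straight across. The flanges start in a row at about x = +30 mm, 145 mm apart; the shelf in front of the row is a clear lane
- stand_top (a point): centre of the stand's flat top face, 78 mm above the bench: 2 mm higher than the pan, so a flange slides slightly down onto the pan; axes parallel to the stand's. A flange whose centre is at x = -90 mm here still rests on the shelf and passes in front of the others
- key (a joint): travel of the balance's key: 0 = up, 0.006 m = fully down; springs back by itself; about 5 N holds it fully down
- key_top (a point): centre of the top of the key, a white round push button of 30 mm diameter in a grey collar, 125 mm from the pan centre along the balance (pan_top's +y), 64 mm above the bench when up; pressed straight down
- jar: small amber jar with a white cap, 42 mm diameter, 62 mm tall, loose, standing at one end of the stand; to be left alone. Origin: centre of its underside
- dishes: stack of small clear dishes, 49 mm diameter, 40 mm tall, loose as one piece, at the other end of the stand; to be left alone. Origin: centre of its underside
Things that resemble listed ones, but are neither listed nor needed, are in the scene too. Leave any turquoise look-alike of the flange_a alone.

How it is judged:
By the outcome, as a careful person would: the job done as asked, in the order asked, and still so for the second after the job is handed in, with the robot touching nothing.
It also fails if it takes over 54 s, if anything falls off the work surface, if the arm or the gripper's body presses on something with over 40 N, if the wrist force passes 120 N, or if a joint passes its speed limit or range.

## Robot

A 7-joint arm with a two-finger parallel gripper is mounted at the origin on the work surface. World frame = base frame: x ahead of the robot, y to its left, z up, the work surface at z = 0. Lengths are in mm, angles in rad, forces in N, time in s.
With the tool pointing down it reaches from about 400 to 875 mm from the base axis. Payload 4.4 kg.
Tool frame: the origin (TCP) lies midway between the tips of the shut fingers; the grasp point (between the pads) lies 19 mm behind it; z points along the fingers, y is the line along which they close (so a half turn about z gives the same grasp; the last joint's range is limited). The gripper opens to 85 mm and grips with 20 to 120 N. Pads are 22 mm wide; open, the fingers measure 114 mm over their backs; the gripper's body (76 mm by 85 mm) begins 54 mm behind the grasp point. The pads swing forward as they close: fully open they stand 13 mm farther back than shut.
Start: joints at [-1.318, 0.628, 0.038, 1.517, -0.027, 0.996, -0.02], TCP at [203.704, 617.27, 231.313] pointing down, gripper open.
Joint ranges: [-3.06, 3.06], [-0.37, 2.12], [-1.25, 1.32], [0.18, 2.47], [-1.1, 4.24], [0.23, 1.98], [-2.94, 2.94]. Speed limits (rad/s): [2.57, 2.57, 3.14, 3.14, 3.14, 3.14, 3.14].

## Interface

Orientations are given as [roll, pitch, yaw] about the fixed x, y, z axes, in that order (R = Rz(yaw) Ry(pitch) Rx(roll)).
In Python, from cell import read_state, get_image, finish_job gives the robot as it stands.
- The arm moves only by the tool send_rows, never from a script. Its argument "series" is a list of rows, each an object of numbers: "ax", "ay", "az": the turn, a rotation vector about the tool's x, y, z in rad; "dx", "dy", "dz": the shift along the tool's x, y, z in cm; "hand": the closure, from 0 (fully open) to 1 (shut). In form: [{"ax": .., "ay": .., "az": .., "dx": .., "dy": .., "dz": .., "hand": ..}, ...]. A call has 1 to 10 rows; each row is the pose to reach, as a shift and turn from the pose commanded when the call began, along the tool's axes at that moment; what a row does not reach only later rows make up. A row lasts 1/10 s, in which the tool goes at most 50 mm and 8.59 degrees, less where a joint would pass 70% of its speed; a pose out of reach is approached as far as the arm can. A call with a gripper value outside its range is refused whole. The fingers move at their own pace and stop on an object; the grip force is fixed at half the most. Time passes only in rows, so rows that repeat a pose let the fingers close. It gives the time, the measured TCP pose, the force, the opening and the grip force at its end, in the units of the state.
- read_state(): the state, without advancing time (a new reading comes with each control period).
- get_image(name): name is "scene" or "top" or "wrist"; returns a dict with "pixels" (420x560x3 uint8, red, green, blue), "mtx" (3x3 intrinsics, pixels), "R" (3x3) and "t" (3): a world point X has camera coordinates R X + t. Camera axes: x right, y down, z forward; pixel columns grow to the right and rows downward; lengths in mm; the calibration is good to about 2 mm. A picture is of the moment at which its call begins. There is no depth.
- finish_job(): hands the job in; it is judged then, once.
The state is a dict: "clock": time; "qpos": joint angles; "qd": joint speeds; "tau": joint torques, N m; "eef_pos": TCP position; "tool_rot": TCP orientation; "force": force on the tool from outside, world axes, zero at the start; "torque": the same for the moment, N m; "width": finger opening in mm; "gripper_force": force on a finger pad.
Only numpy, scipy, OpenCV 4.12 (cv2) and the standard library are available. Lean on these libraries where they do the work, as an engineer would, in place of code of your own. Each camera call takes 0.05 s, during which the arm holds its last target. There are 200 camera calls.

## Working session

There is one attempt and no reset: what is moved stays moved. The work goes in short steps, Python scripts to look and compute and a tool call to move; the robot and the scene stay as the last step left them, time stands still between calls to the robot, and variables do not carry over. Pictures are saved under pics/ and viewed, at most 10 in all, crops included, and the job is handed in when it is done.

Besides the shell and the picture viewer there is one more tool, called after "Request:" as a command line: name --argument value ..., lists and objects as JSON in quotes. send_rows: Moves the arm, as the interface text tells. Its arguments: {"type":"object","properties":{"series":{"type":"array","items":{"type":"object","properties":{"ax":{"type":"number"},"ay":{"type":"number"},"az":{"type":"number"},"dx":{"type":"number"},"dy":{"type":"number"},"dz":{"type":"number"},"hand":{"type":"number"}}}}},"required":["series"]}

```bash
mkdir -p pics; ls
cat > h.py <<'E'
import numpy as np, cv2
from cell import read_state, get_image, finish_job
def grab(n,f):
    d=get_image(n); np.savez('pics/'+f+'.npz',**{k:np.array(d[k]) for k in('pixels','mtx','R','t')})
    cv2.imwrite('pics/'+f+'.png',d['pixels'][:,:,::-1]); return d
def load(f): return dict(np.load('pics/'+f+'.npz'))
def unproj(d,uv,z):
    K,R,t=[np.array(d[k],float) for k in('mtx','R','t')]
    t=t.ravel(); c=-R.T@t
    r=(R.T@np.linalg.inv(K)@np.array([uv[0],uv[1],1.]))
    return c+r*(z-c[2])/r[2]
def proj(d,X):
    K,R,t=[np.array(d[k],float) for k in('mtx','R','t')]
    p=K@(R@np.array(X,float)+t.ravel()); return p[:2]/p[2]
E
python3 - <<'E'
from h import *
grab('top','top0');grab('scene','scene0');s=read_state();print(s)
a=load('top0')['pixels'];b=load('scene0')['pixels']
E
```

```text
pics
{'clock': 0.1, 'qpos': array([-1.31779926,  0.62925087,  0.03846452,  1.51824908, -0.02702357,
        0.99631975, -0.02002257]), 'qd': array([ 9.72674116e-04, -1.91376692e-03,  7.38587660e-05, -3.06843146e-03,
        1.38177461e-03,  1.39721938e-03,  3.99074134e-04]), 'tau': array([ 2.80255394e-03, -5.64536619e+01,  1.23027842e+00, -1.93975478e+01,
        1.11969514e-02,  5.48542914e-03,  1.36271495e-05]), 'eef_pos': array([203.52657679, 616.72844879, 230.48925326]), 'tool_rot': array([-3.13988395e+00,  8.72245794e-06,  2.82274464e+00]), 'force': array([-0.43254658,  0.18650257, -1.02095534]), 'torque': array([-0.02358236,  0.02680883,  0.018126  ]), 'gripper_force': 0.0, 'width': 85.39959589449667}
```

View pics/top0.png

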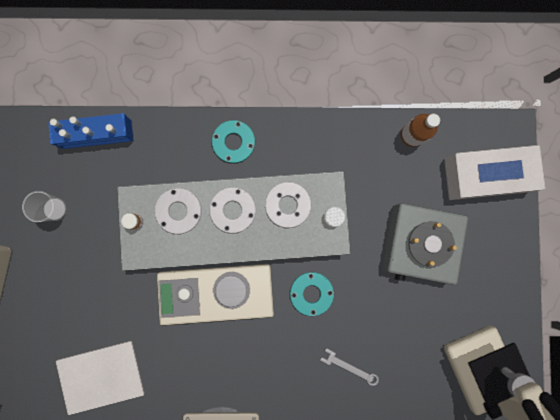

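View pics/scene0.png

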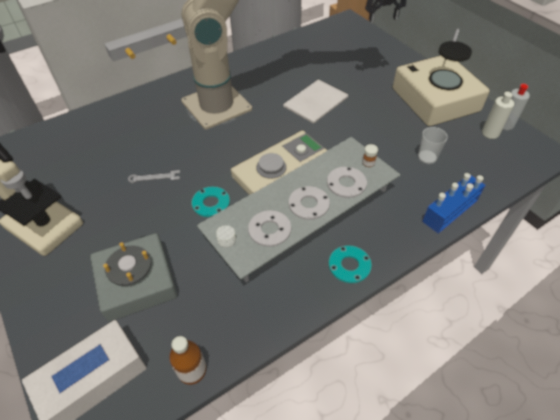

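Run:
```python
from h import *
d=load('top0');p=d['pixels'][:,:,::-1]
c=cv2.resize(p[160:330,105:365],None,fx=3,fy=3,interpolation=cv2.INTER_CUBIC)
cv2.imwrite('pics/c1.png',c)
for n,uv,z in [('A?',(178,211),90),('B?',(232,210),90),('C?',(288,205),90),('pan',(231.5,290.5),76),('key',(184,295),64),('stud',(433,244),94),('jar',(130,221),140),('dish',(335,217),118)]+[('corner',q,78) for q in((118,187),(346,172),(349,253),(122,270))]:
    print(n,unproj(d,uv,z).round(1))
```

```text
A? [649.7 106.6  90. ]
B? [652.5 -34.1  90. ]
C? [ 665.8 -180.7   90. ]
pan [441.9 -32.8  76. ]
key [429.   93.2  64. ]
stud [ 563.8 -560.2   94. ]
jar [621.6 216.3 140. ]
dish [ 633.2 -299.8  118. ]
corner [713.5 267.1  78. ]
corner [ 755.  -336.1   78. ]
corner [ 539.8 -342.3   78. ]
corner [495.8 252.8  78. ]
```

View pics/c1.png

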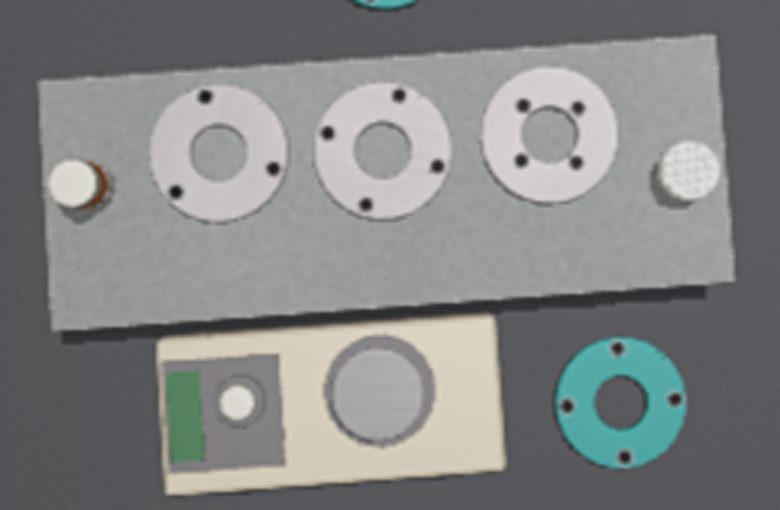

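```bash
cat >> h.py <<'E'
from scipy.spatial.transform import Rotation as Ro
def rel(p,yaw=1.639):
    s=read_state(); R0=Ro.from_euler('xyz',s['tool_rot']); R1=Ro.from_euler('xyz',[np.pi,0,yaw])
    print('d cm',(R0.inv().apply(np.array(p)-s['eef_pos'])/10).round(2),'a',(R0.inv()*R1).as_rotvec().round(3),'clock',s['clock'],'w',s['width'],'F',s['force'].round(1),s['eef_pos'].round(1))
E
python3 -c "
from h import *
rel([600,-34,230])"
```

```text
d cm [-58.05 -49.36   0.13] a [-1.000e-03  1.000e-03  1.184e+00] clock 0.1 w 85.39959589449667 F [-0.4  0.2 -1. ] [203.5 616.7 230.5]
```

Request:
send_rows --series '[{"dx":-3.6,"dy":-3.1,"az":0.07,"hand":1},{"dx":-7.2,"dy":-6.2,"az":0.15,"hand":1},{"dx":-10.8,"dy":-9.3,"az":0.22,"hand":1},{"dx":-14.4,"dy":-12.4,"az":0.3,"hand":1},{"dx":-18,"dy":-15.5,"az":0.37,"hand":1},{"dx":-21.6,"dy":-18.6,"az":0.45,"hand":1},{"dx":-25.2,"dy":-21.7,"az":0.52,"hand":1},{"dx":-28.8,"dy":-24.8,"az":0.6,"hand":1},{"dx":-32.4,"dy":-27.9,"az":0.67,"hand":1},{"dx":-36,"dy":-31,"az":0.74,"hand":1}]'

```text
invalid input at $.series[0]: expected keys ax, ay, az, dx, dy, dz, hand
```

```bash
python3 -c "
from h import *
rel([600,-34,230])"
```

```text
d cm [-58.05 -49.36   0.13] a [-1.000e-03  1.000e-03  1.184e+00] clock 0.1 w 85.39959589449667 F [-0.4  0.2 -1. ] [203.5 616.7 230.5]
```

Request:
send_rows --series '[{"dx":-3.6,"dy":-3.1,"dz":0,"ax":0,"ay":0,"az":0.07,"hand":1},{"dx":-7.2,"dy":-6.2,"dz":0,"ax":0,"ay":0,"az":0.15,"hand":1},{"dx":-10.8,"dy":-9.3,"dz":0,"ax":0,"ay":0,"az":0.22,"hand":1},{"dx":-14.4,"dy":-12.4,"dz":0,"ax":0,"ay":0,"az":0.3,"hand":1},{"dx":-18,"dy":-15.5,"dz":0,"ax":0,"ay":0,"az":0.37,"hand":1},{"dx":-21.6,"dy":-18.6,"dz":0,"ax":0,"ay":0,"az":0.45,"hand":1},{"dx":-25.2,"dy":-21.7,"dz":0,"ax":0,"ay":0,"az":0.52,"hand":1},{"dx":-28.8,"dy":-24.8,"dz":0,"ax":0,"ay":0,"az":0.6,"hand":1},{"dx":-32.4,"dy":-27.9,"dz":0,"ax":0,"ay":0,"az":0.67,"hand":1},{"dx":-36,"dy":-31,"dz":0,"ax":0,"ay":0,"az":0.74,"hand":1}]'

```text
clock: 1.1
eef_pos: [448.9, 208.3, 231.2]
tool_rot: [-3.141, -0.0, 2.08]
force: [0.3, 0.5, 0.3]
width: 0.1
gripper_force: 0.0
```

```bash
python3 -c "
from h import *
rel([600,-34,230])"
```

```text
d cm [-28.52   1.38   0.12] a [-0.    -0.     0.441] clock 1.1 w 0.14929692189121233 F [0.3 0.5 0.3] [448.9 208.3 231.2]
```

Request:
send_rows --series '[{"dx":-4,"dy":0.2,"dz":0,"ax":0,"ay":0,"az":0.06,"hand":1},{"dx":-8,"dy":0.4,"dz":0,"ax":0,"ay":0,"az":0.12,"hand":1},{"dx":-12,"dy":0.6,"dz":0,"ax":0,"ay":0,"az":0.18,"hand":1},{"dx":-16,"dy":0.8,"dz":0,"ax":0,"ay":0,"az":0.25,"hand":1},{"dx":-20,"dy":1,"dz":0,"ax":0,"ay":0,"az":0.31,"hand":1},{"dx":-24,"dy":1.2,"dz":0,"ax":0,"ay":0,"az":0.38,"hand":1},{"dx":-28.5,"dy":1.4,"dz":0,"ax":0,"ay":0,"az":0.441,"hand":1},{"dx":-28.5,"dy":1.4,"dz":0,"ax":0,"ay":0,"az":0.441,"hand":1},{"dx":-28.5,"dy":1.4,"dz":0,"ax":0,"ay":0,"az":0.441,"hand":1}]'

```text
clock: 2.0
eef_pos: [599.9, -32.7, 230.6]
tool_rot: [-3.14, 0.0, 1.64]
force: [0.4, 0.4, 0.0]
width: 0.1
gripper_force: 0.0
```

```bash
python3 -c "
from h import *
d=grab('wrist','w1')
rel([652,-34,130])
for X in ([652,-34,90],[442,-33,76],[429,93,64]):print(proj(d,X))"
```

```text
d cm [-0.68  5.22 10.05] a [-0.002 -0.001  0.003] clock 2.05 w -0.24160932935101778 F [ 0.2 -0.2 -0.9] [599.6 -31.  230.6]
[330.97974458 202.69467147]
[123.01466467 184.61280999]
[106.28827698  49.68793991]
```

View pics/w1.png

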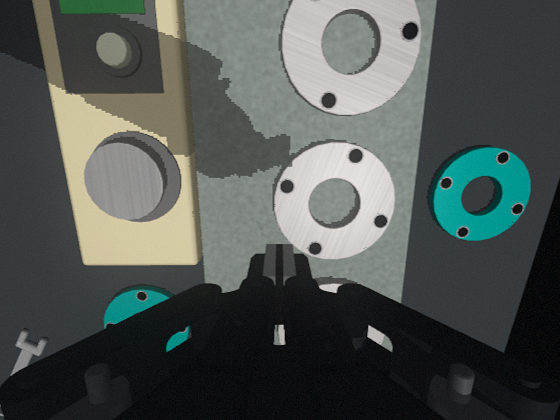

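```bash
cat >> h.py <<'E'
def ring(d,seed,z,tol=14):
    p=cv2.medianBlur(np.ascontiguousarray(d['pixels']),3); m=np.zeros((p.shape[0]+2,p.shape[1]+2),np.uint8)
    cv2.floodFill(p,m,tuple(seed),(0,0,0),(tol,)*3,(tol,)*3,cv2.FLOODFILL_FIXED_RANGE|cv2.FLOODFILL_MASK_ONLY)
    c=max(cv2.findContours(m[1:-1,1:-1],cv2.RETR_EXTERNAL,cv2.CHAIN_APPROX_NONE)[0],key=cv2.contourArea)
    c=cv2.convexHull(c)[:,0]; W=np.array([unproj(d,q,z)[:2] for q in c]).astype(np.float32)
    e=cv2.fitEllipse(W); print(seed,'ctr',np.round(e[0],1),'axes',np.round(e[1],1)); return e
E
python3 - <<'E'
from h import *
d=load('w1')
for t in (25,40): ring(d,(305,170),90,t); ring(d,(310,80),90,t); ring(d,(124,180),76,t); ring(d,(114,49),64,t)
d=load('top0')
for t in (20,35): ring(d,(232,195),90,t); ring(d,(178,195),90,t);ring(d,(231,290),76,t); ring(d,(184,295),64,t)
E
```

```text
(305, 170) ctr [655.2 -34.6] axes [116.8 117.3]
(310, 80) ctr [652.7 108. ] axes [117.2 117.6]
(124, 180) ctr [442.3 -30.6] axes [78.2 80. ]
(114, 49) ctr [433.7  94.2] axes [27.6 27.9]
(305, 170) ctr [655.2 -34.6] axes [117.6 117.7]
(310, 80) ctr [652.8 108.1] axes [118.1 118.3]
(124, 180) ctr [449.9 -30.9] axes [81.7 98.7]
(114, 49) ctr [433.7  94.1] axes [27.9 28.9]
(232, 195) ctr [654.2 -34.5] axes [115.6 116.4]
(178, 195) ctr [651.6 108.6] axes [116.5 117.4]
(231, 290) ctr [441.3 -30.7] axes [77.1 77.3]
(184, 295) ctr [432.4  94.5] axes [25.4 26.5]
(232, 195) ctr [654.3 -34.7] axes [118.3 118.5]
(178, 195) ctr [652.2 108.4] axes [118.9 119.6]
(231, 290) ctr [441.2 -36.4] axes [89.3 99. ]
(184, 295) ctr [432.5  94.4] axes [26.9 27.2]
```

Request:
send_rows --series '[{"dx":-0.1,"dy":2.8,"dz":3,"ax":0,"ay":0,"az":0,"hand":1},{"dx":-0.1,"dy":5.5,"dz":6,"ax":0,"ay":0,"az":0,"hand":1},{"dx":-0.1,"dy":5.5,"dz":9,"ax":0,"ay":0,"az":0,"hand":1},{"dx":-0.1,"dy":5.5,"dz":12,"ax":0,"ay":0,"az":0,"hand":1},{"dx":-0.1,"dy":5.5,"dz":12,"ax":0,"ay":0,"az":0,"hand":1},{"dx":-0.1,"dy":5.5,"dz":12,"ax":0,"ay":0,"az":0,"hand":1}]'

```text
clock: 2.65
eef_pos: [654.7, -27.2, 111.5]
tool_rot: [-3.141, -0.001, 1.644]
force: [0.6, -0.6, 0.2]
width: -0.0
gripper_force: 0.0
```

```bash
python3 -c "
from h import *
rel([654.8,-34.6,80.5])"
```

```text
d cm [-0.74 -0.05  3.1 ] a [-0.001 -0.001  0.005] clock 2.65 w -0.019296676437322757 F [ 0.6 -0.6  0.2] [654.7 -27.2 111.5]
```

Request:
send_rows --series '[{"dx":-0.74,"dy":0,"dz":0,"ax":0,"ay":0,"az":0,"hand":1},{"dx":-0.74,"dy":0,"dz":1,"ax":0,"ay":0,"az":0,"hand":1},{"dx":-0.74,"dy":0,"dz":2,"ax":0,"ay":0,"az":0,"hand":1},{"dx":-0.74,"dy":0,"dz":3,"ax":0,"ay":0,"az":0,"hand":1},{"dx":-0.74,"dy":0,"dz":3,"ax":0,"ay":0,"az":0,"hand":1},{"dx":-0.74,"dy":0,"dz":3,"ax":0,"ay":0,"az":0,"hand":1},{"dx":-0.74,"dy":0,"dz":3,"ax":0,"ay":0,"az":0,"hand":0.92},{"dx":-0.74,"dy":0,"dz":3,"ax":0,"ay":0,"az":0,"hand":0.88},{"dx":-0.74,"dy":0,"dz":3,"ax":0,"ay":0,"az":0,"hand":0.86}]'

```text
clock: 3.55
eef_pos: [655.9, -36.0, 81.6]
tool_rot: [3.141, 0.0, 1.642]
force: [-0.4, 0.5, -0.1]
width: 11.7
gripper_force: 0.0
```

```bash
python3 -c "
from h import *
grab('wrist','w2');rel([566.5,-21.9,80.5])"
```

```text
d cm [ 2.04 -8.82  0.1 ] a [0.001 0.    0.003] clock 3.6 w 12.073407509330117 F [-1.1  0.4 -1.2] [655.9 -36.   81.6]
```

View pics/w2.png

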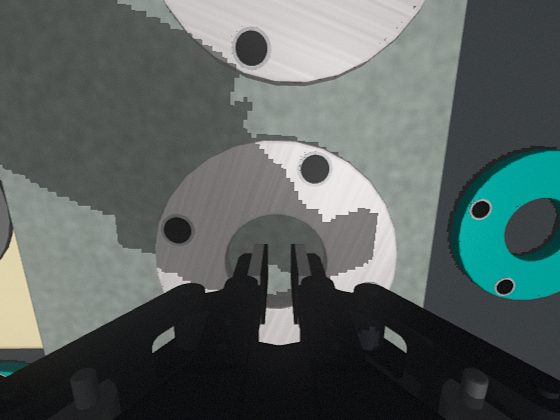

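Request:
send_rows --series '[{"dx":0.1,"dy":0,"dz":0.15,"ax":0,"ay":0,"az":0,"hand":0.8},{"dx":0.1,"dy":0,"dz":0.2,"ax":0,"ay":0,"az":0,"hand":0.74},{"dx":0.1,"dy":0,"dz":0.2,"ax":0,"ay":0,"az":0,"hand":0.7},{"dx":0.1,"dy":0,"dz":0.2,"ax":0,"ay":0,"az":0,"hand":0.7}]'

```text
clock: 4.0
eef_pos: [655.0, -34.9, 79.0]
tool_rot: [-3.14, -0.0, 1.642]
force: [-2.3, 0.1, 0.6]
width: 25.2
gripper_force: 23.1
```

```bash
python3 -c "
from h import *
grab('wrist','w3');rel([566.5,-21.9,80])"
```

```text
d cm [ 1.92 -8.74 -0.08] a [-0.001 -0.     0.003] clock 4.05 w 24.617179106596748 F [-1.2  0.1  0.2] [655.1 -34.9  79.1]
```

View pics/w3.png

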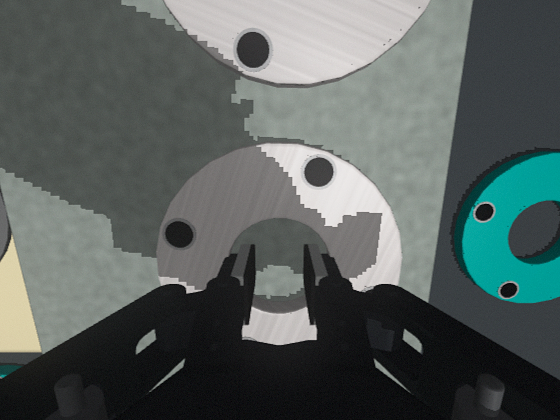

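Request:
send_rows --series '[{"dx":0,"dy":0,"dz":-0.1,"ax":0,"ay":0,"az":0,"hand":0.725},{"dx":0.1,"dy":-0.6,"dz":-0.1,"ax":0,"ay":0,"az":0,"hand":0.725},{"dx":0.35,"dy":-1.6,"dz":-0.1,"ax":0,"ay":0,"az":0,"hand":0.725},{"dx":0.6,"dy":-2.7,"dz":-0.1,"ax":0,"ay":0,"az":0,"hand":0.725},{"dx":0.85,"dy":-3.9,"dz":-0.1,"ax":0,"ay":0,"az":0,"hand":0.725},{"dx":1.1,"dy":-5.1,"dz":-0.1,"ax":0,"ay":0,"az":0,"hand":0.725},{"dx":1.35,"dy":-6.3,"dz":-0.1,"ax":0,"ay":0,"az":0,"hand":0.725},{"dx":1.65,"dy":-7.5,"dz":-0.1,"ax":0,"ay":0,"az":0,"hand":0.725},{"dx":1.92,"dy":-8.74,"dz":-0.1,"ax":0,"ay":0,"az":0,"hand":0.725},{"dx":1.92,"dy":-8.74,"dz":-0.1,"ax":0,"ay":0,"az":0,"hand":0.725}]'

```text
clock: 5.05
eef_pos: [565.6, -21.8, 80.6]
tool_rot: [-3.14, -0.001, 1.642]
force: [-1.6, -0.1, 0.6]
width: 23.4
gripper_force: 0.6
```

```bash
python3 -c "
from h import *
grab('wrist','w4');grab('top','t4');rel([504,-26.3,80]);rel([441.8,-30.7,79])"
```

```text
d cm [ 0.01 -6.28  0.05] a [-0.001 -0.     0.003] clock 5.15 w 23.81666079954845 F [-1.5  0.3  0.7] [566.6 -22.   80.4]
d cm [  0.02 -12.51   0.16] a [-0.001 -0.     0.003] clock 5.15 w 23.81666079954845 F [-1.5  0.3  0.7] [566.6 -22.   80.4]
```

View pics/w4.png

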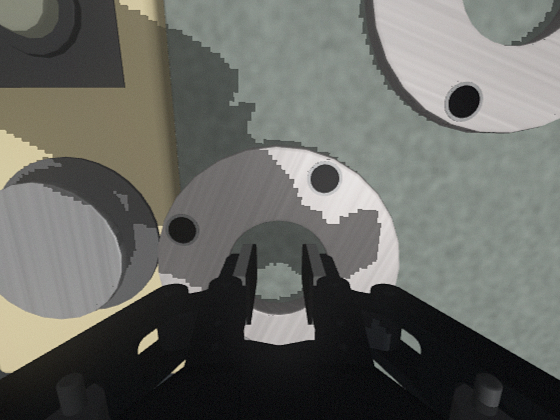

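Request:
send_rows --series '[{"dx":0,"dy":-0.8,"dz":0,"ax":0,"ay":0,"az":0,"hand":0.725},{"dx":0,"dy":-2.1,"dz":0,"ax":0,"ay":0,"az":0,"hand":0.725},{"dx":0,"dy":-3.4,"dz":0,"ax":0,"ay":0,"az":0,"hand":0.725},{"dx":0,"dy":-4.7,"dz":0,"ax":0,"ay":0,"az":0,"hand":0.725},{"dx":0,"dy":-6,"dz":0,"ax":0,"ay":0,"az":0,"hand":0.725},{"dx":0,"dy":-7.3,"dz":0,"ax":0,"ay":0,"az":0,"hand":0.725},{"dx":0,"dy":-8.6,"dz":0.05,"ax":0,"ay":0,"az":0,"hand":0.725},{"dx":0,"dy":-9.9,"dz":0.1,"ax":0,"ay":0,"az":0,"hand":0.725},{"dx":0,"dy":-11.2,"dz":0.15,"ax":0,"ay":0,"az":0,"hand":0.725},{"dx":0.02,"dy":-12.2,"dz":0.15,"ax":0,"ay":0,"az":0,"hand":0.725}]'

```text
clock: 6.15
eef_pos: [448.1, -31.1, 79.7]
tool_rot: [3.135, 0.002, 1.642]
force: [2.7, 0.7, 2.3]
width: 23.5
gripper_force: 2.1
```

```bash
python3 -c "
from h import *
rel([441.8,-30.7,79])"
```

```text
d cm [ 0.09 -0.62  0.06] a [0.006 0.002 0.003] clock 6.15 w 23.480427544894066 F [2.7 0.7 2.3] [448.1 -31.1  79.7]
```

Request:
send_rows --series '[{"dx":0.02,"dy":-0.3,"dz":0,"ax":0,"ay":0,"az":0,"hand":0.725},{"dx":0.02,"dy":-0.3,"dz":0,"ax":0,"ay":0,"az":0,"hand":0.725},{"dx":0.02,"dy":-0.3,"dz":0,"ax":0,"ay":0,"az":0,"hand":0.725}]'

```text
clock: 6.45
eef_pos: [443.8, -30.9, 79.1]
tool_rot: [3.139, 0.001, 1.642]
force: [3.4, -1.1, 6.9]
width: 23.2
gripper_force: 2.7
```

```bash
python3 -c "
from h import *
grab('wrist','w5');grab('top','t5');rel([441.8,-30.7,79]);
d=load('t5');cv2.imwrite('pics/c5.png',np.hstack([cv2.resize(load('w5')['pixels'][:,:,::-1],(400,300)),cv2.resize(d['pixels'][220:340,150:310,::-1],(400,300))]))"
```

```text
d cm [ 0.04 -0.21  0.01] a [0.002 0.001 0.003] clock 6.55 w 23.64162856712243 F [ 3.  -0.6  6.4] [443.9 -30.9  79.1]
```

View pics/c5.png

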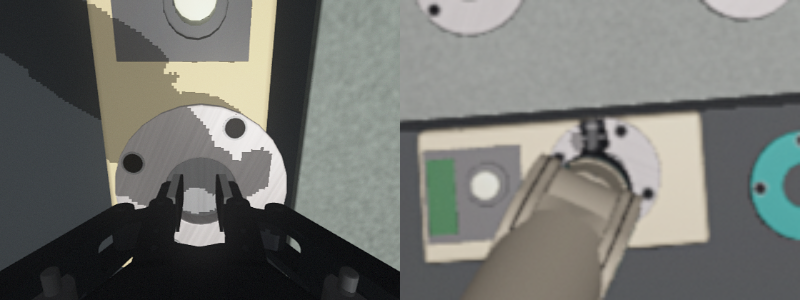

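Request:
send_rows --series '[{"dx":0,"dy":-0.15,"dz":-0.1,"ax":0,"ay":0,"az":0,"hand":0.76},{"dx":0,"dy":-0.15,"dz":-0.1,"ax":0,"ay":0,"az":0,"hand":0.82},{"dx":0,"dy":-0.15,"dz":-0.1,"ax":0,"ay":0,"az":0,"hand":0.9},{"dx":0,"dy":-0.15,"dz":-0.5,"ax":0,"ay":0,"az":0,"hand":0.95},{"dx":0,"dy":-0.15,"dz":-2,"ax":0,"ay":0,"az":0,"hand":1},{"dx":0,"dy":-0.15,"dz":-5,"ax":0,"ay":0,"az":0,"hand":1},{"dx":0,"dy":-0.15,"dz":-8,"ax":0,"ay":0,"az":0,"hand":1},{"dx":0,"dy":-0.15,"dz":-11,"ax":0,"ay":0,"az":0,"hand":1},{"dx":0,"dy":-0.15,"dz":-11,"ax":0,"ay":0,"az":0,"hand":1},{"dx":0,"dy":-0.15,"dz":-11,"ax":0,"ay":0,"az":0,"hand":1}]'

```text
clock: 7.55
eef_pos: [440.8, -30.3, 189.2]
tool_rot: [3.141, -0.0, 1.642]
force: [-0.3, 0.8, -0.4]
width: 0.3
gripper_force: 0.0
```

```bash
python3 -c "
from h import *
d=grab('wrist','w6');rel([433.2,94.3,130])
c=proj(d,[441.8,-30.7,88]);print(c)
cv2.imwrite('pics/c6.png',d['pixels'][:,:,::-1])
for z,r in ((88,60),(88,25)):
  W=[proj(d,[441.8+r*np.cos(a),-30.7+r*np.sin(a),z]) for a in (0,np.pi/2,np.pi,-np.pi/2)];print(np.round(W))"
```

```text
d cm [12.48  0.2   5.85] a [-0.001 -0.     0.003] clock 7.6 w 0.47244557040091645 F [ 0.6 -0.2 -0.1] [440.2 -30.3 188.5]
[278.96200273 208.95076434]
[[349. 214.]
 [284. 137.]
 [208. 204.]
 [274. 273.]]
[[308. 211.]
 [281. 180.]
 [250. 207.]
 [277. 237.]]
```

View pics/w6.png

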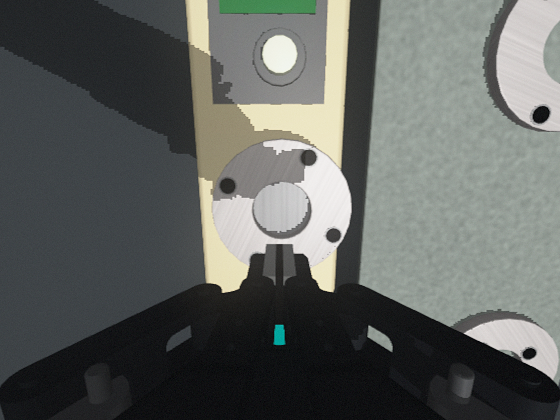

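Request:
send_rows --series '[{"dx":3,"dy":0.1,"dz":0,"ax":0,"ay":0,"az":0,"hand":1},{"dx":6,"dy":0.2,"dz":0,"ax":0,"ay":0,"az":0,"hand":1},{"dx":9,"dy":0.2,"dz":1,"ax":0,"ay":0,"az":0,"hand":1},{"dx":12.4,"dy":0.2,"dz":3,"ax":0,"ay":0,"az":0,"hand":1},{"dx":12.4,"dy":0.2,"dz":6,"ax":0,"ay":0,"az":0,"hand":1},{"dx":12.4,"dy":0.2,"dz":9,"ax":0,"ay":0,"az":0,"hand":1},{"dx":12.4,"dy":0.2,"dz":11,"ax":0,"ay":0,"az":0,"hand":1},{"dx":12.4,"dy":0.2,"dz":11,"ax":0,"ay":0,"az":0,"hand":1},{"dx":12.4,"dy":0.2,"dz":11,"ax":0,"ay":0,"az":0,"hand":1}]'

```text
clock: 8.5
eef_pos: [433.2, 92.7, 78.2]
tool_rot: [-3.139, 0.001, 1.641]
force: [-0.3, 0.3, 0.2]
width: -0.1
gripper_force: 0.0
```

```bash
python3 -c "
from h import *
rel([433.2,94.3,57])"
```

```text
d cm [0.16 0.02 2.12] a [-0.003  0.001  0.002] clock 8.5 w -0.05875149553055302 F [-0.3  0.3  0.2] [433.2  92.7  78.2]
```

Request:
send_rows --series '[{"dx":0.1,"dy":0,"dz":0.7,"ax":0,"ay":0,"az":0,"hand":1},{"dx":0.1,"dy":0,"dz":1.3,"ax":0,"ay":0,"az":0,"hand":1},{"dx":0.1,"dy":0,"dz":1.6,"ax":0,"ay":0,"az":0,"hand":1},{"dx":0.1,"dy":0,"dz":1.9,"ax":0,"ay":0,"az":0,"hand":1},{"dx":0.1,"dy":0,"dz":2.1,"ax":0,"ay":0,"az":0,"hand":1},{"dx":0.1,"dy":0,"dz":2.1,"ax":0,"ay":0,"az":0,"hand":1},{"dx":0.1,"dy":0,"dz":2.1,"ax":0,"ay":0,"az":0,"hand":1}]'

```text
clock: 9.2
eef_pos: [434.2, 94.4, 58.1]
tool_rot: [3.141, -0.0, 1.642]
force: [-0.3, 1.1, 4.2]
width: 0.3
gripper_force: 2.4
```

Request:
send_rows --series '[{"dx":0,"dy":0,"dz":0.1,"ax":0,"ay":0,"az":0,"hand":1},{"dx":0,"dy":0,"dz":0.2,"ax":0,"ay":0,"az":0,"hand":1},{"dx":0,"dy":0,"dz":0.2,"ax":0,"ay":0,"az":0,"hand":1},{"dx":0,"dy":0,"dz":0.2,"ax":0,"ay":0,"az":0,"hand":1}]'

```text
clock: 9.6
eef_pos: [434.3, 94.4, 57.7]
tool_rot: [3.14, -0.002, 1.641]
force: [-4.0, 0.2, 26.3]
width: 0.1
gripper_force: 13.6
```

Request:
send_rows --series '[{"dx":0,"dy":0,"dz":-0.5,"ax":0,"ay":0,"az":0,"hand":1},{"dx":0,"dy":0,"dz":-2,"ax":0,"ay":0,"az":0,"hand":1},{"dx":0,"dy":0,"dz":-5,"ax":0,"ay":0,"az":0,"hand":1},{"dx":0,"dy":0,"dz":-8,"ax":0,"ay":0,"az":0,"hand":1},{"dx":0,"dy":0,"dz":-11,"ax":0,"ay":0,"az":0,"hand":1},{"dx":3,"dy":0,"dz":-14,"ax":0,"ay":0,"az":0,"hand":1},{"dx":6,"dy":0,"dz":-14,"ax":0,"ay":0,"az":0,"hand":1},{"dx":9,"dy":0,"dz":-14,"ax":0,"ay":0,"az":0,"hand":1},{"dx":12,"dy":0,"dz":-14,"ax":0,"ay":0,"az":0,"hand":1},{"dx":12,"dy":0,"dz":-14,"ax":0,"ay":0,"az":0,"hand":1}]'

```text
clock: 10.6
eef_pos: [424.7, 218.5, 195.5]
tool_rot: [3.142, -0.002, 1.649]
force: [0.0, 0.2, -0.3]
width: 0.2
gripper_force: 0.0
```

```bash
python3 -c "
from h import *
d=grab('top','t7')
for t in(20,30,40): ring(d,(245,300),88,t)
cv2.imwrite('pics/c7.png',cv2.resize(d['pixels'][160:330,105:365,::-1],None,fx=3,fy=3,interpolation=cv2.INTER_CUBIC))"
```

```text
(245, 300) ctr [433.1  17.3] axes [148.7 456.1]
(245, 300) ctr [432.7  14.3] axes [153.9 432.9]
(245, 300) ctr [432.6  14.5] axes [151.6 438.7]
```

View pics/c7.png

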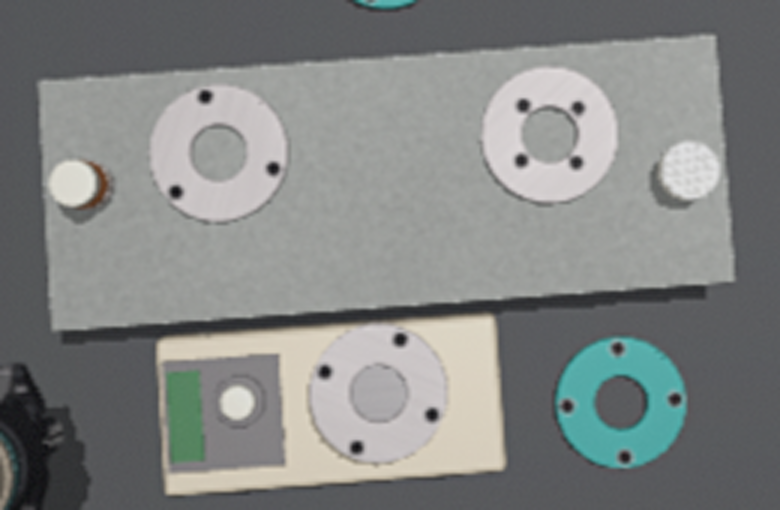

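```bash
python3 -c "
from h import *
d=load('t7')
print(unproj(d,(105+377.5/3-.33,160+393.5/3-.33),88)); finish_job()"
```

```text
[442.3899348  -31.09425003  88.        ]
the job is handed in; nothing more can be done
```

The matching flange (flange_a, four holes on a 100 mm circle) was slid across and now lies flat on the pan. The last top view puts it within about 1 mm of centre, though calibration is only good to 2 mm. I let go of it, then pressed the key down to its stop (26 N) and handed the job in at about 11 s; the other flanges, jar and dishes did not move.

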